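Let the indexing dial back one notch

TASK

The indexing dial has been turned one notch too far. With a closed fingertip push the upright plate of the ratchet pawl outward so that the pawl's nose lifts clear of the teeth and stays up, push the dial backward (anticlockwise seen from above) by exactly one tooth using one of its posts, then push the plate back so that the nose is fully down in the new notch. Only touch and push: do not pick up the bushings that ride on the dial or knock them off, and leave the other things on the bench alone.

Things in the scene. Friction and masses are not known exactly. Their poses are not given: they have to be found in the camera images.
- fixture: Fixed indexing fixture: round aluminium base 230 mm across, 22 mm high, with a dial on top and a pawl bracket on its +y side. Origin: centre of its underside on the bench, on the dial's vertical axis. +y points outward from the axis to the pawl; yaw within +-0.8 rad. Bracket: two cheeks, 44 mm wide over all, 107 to 143 mm from the axis, top 80 mm above the bench; its 22 mm foot reaches 168 mm.
- dial (a joint): Angle (rad) of the dark steel dial, 200 mm across, about the fixture's z; positive = anticlockwise from above = backward. Starts within +-0.05 in the notch at 0; one notch back is 0.524, and the pawl drops fully in only within about 0.1 of that. With the pawl down it is blocked backward after about 0.1. It turns stiffly (about 3 N at a post) and stays where left.
- pawl (a joint): Angle (rad) of the dark steel pawl about its level pivot (along the fixture's x axis): 0 is fully down with its nose in a notch, growing as the nose lifts and the plate leans outward; stop at 1.0. The nose is clear of the teeth above about 0.25. The pivot is stiff (0.1 N m, about 2 N at the plate's top): the pawl stays where it is left, up or down.
- dial_center (a point): Centre of the dial's flat top, 50 mm above the bench; a flat hub cap here, 32 mm across, is 6 mm high. Round the rim (78 to 100 mm from the axis) stand 12 saw teeth 8 mm high, 0.524 rad (30 degrees) apart, their steep faces looking anticlockwise.
- pawl_pivot (a point): The pawl's pivot axis, at fixture (0, 124, 68) mm; fixed to the fixture.
- plate_top (a point): Middle of the top edge of the pawl's thumb plate, 26 mm wide (fixture x), 6 mm thick, 65 mm high. Pawl down: upright, top at fixture (0, 94, 133) mm. Push its inner face outward near the top to lift the nose, its outer face inward to lower it. Keep the fingertip 45 mm or more above the pivot: there it clears the bracket and does not jam. With the pawl up at 0.7 the top is at (0, 143, 137) mm.
- pawl_nose (a point): Middle of the lower tip of the pawl's nose (10 mm wide, 12 mm along the arm), 34 mm inward of the pivot; when down it is 1.5 mm above the dial's top.
- post0_top (a point): Top centre of a bare steel post of the dial, 12 mm thick, standing from the dial's top to 100 mm above the bench, 50 mm from the dial's axis. With the dial at 0 it is 15 degrees anticlockwise of the fixture's +x axis (75 degrees clockwise of the pawl). Nothing taller than the teeth stands within 40 mm of it.
- post1_top (a point): The same on a second post, 120 degrees anticlockwise from post0; a bushing rides on it.
- post2_top (a point): The same on the third post, 240 degrees anticlockwise from post0; a bushing rides on it.
- bushing_a: Loose steel bushing, 34 mm across, bore 22 mm, 20 mm high, standing on the dial round one of the posts post1 or post2; it rides with the dial. Origin at the centre of its underside.
- bushing_b: Loose steel bushing, 34 mm across, bore 22 mm, 27 mm high, round the other of these posts. Origin at the centre of its underside.
- gauge_ring: Loose steel ring 52 mm across, 22 mm high, lying on the bench beside the fixture; leave alone. Origin at the centre of its underside.
- plug_gauge: Loose steel plug, foot 32 mm across, 62 mm high, standing on the bench beside the fixture; leave alone. Origin at the centre of its underside.
- scanner: Loose yellow and black hand scanner, 180 mm long, 50 mm high, on the left of the bench; leave alone. Origin under its handle.
- torque_wrench: Loose torque wrench 365 mm long with a green grip, on the right of the bench; leave alone. Origin at mid-length on the bench.

How it is judged:
On the way, in this order (a step that is already met when the one before it is completed fails the run):
1. the pawl's nose is lifted clear of the teeth and the dial is still in its first notch (value of joint pawl above 0.23 rad and value of joint dial between -0.2 and 0.2 rad), for 0.2 s.
2. with the pawl up, the dial stands one notch back (value of joint pawl above 0.2 rad and value of joint dial between 0.384 and 0.664 rad), for 0.2 s.
At the end, for the whole second after the job is handed in: The pawl is fully down (within 0.06 rad), the dial is at rest one notch back (0.524 +-0.14 rad), and both bushings still ride on the dial (value of joint pawl below 0.06 rad and value of joint dial between 0.384 and 0.664 rad and velocity of joint dial between -0.05 and 0.05 rad/s and (horizontal distance between bushing_a and post1_top below 0.012 m or horizontal distance between bushing_a and post2_top below 0.012 m) and (horizontal distance between bushing_b and post1_top below 0.012 m or horizontal distance between bushing_b and post2_top below 0.012 m)); the robot touches nothing.
It fails at once if a bushing is lifted more than 15 mm or falls off the dial (height (world z) of any of bushing_a, bushing_b above 0.065 m or height (world z) of any of bushing_a, bushing_b below 0.04 m).
It fails at once if the gauge ring is lifted, tipped over or shoved more than 40 mm (distance of gauge_ring from where it was at the start of the episode above 0.04 m or height (world z) of gauge_ring above 0.03 m or angle between gauge_ring's own z axis and vertical above 0.6 rad).
It fails at once if the plug gauge is lifted, tipped over or shoved more than 40 mm (distance of plug_gauge from where it was at the start of the episode above 0.04 m or height (world z) of plug_gauge above 0.03 m or angle between plug_gauge's own z axis and vertical above 0.6 rad).
It fails at once if the scanner is lifted, tipped over or shoved more than 40 mm (distance of scanner from where it was at the start of the episode above 0.04 m or height (world z) of scanner above 0.03 m).
It fails at once if the torque wrench is lifted, tipped over or shoved more than 40 mm (distance of torque_wrench from where it was at the start of the episode above 0.04 m or height (world z) of torque_wrench above 0.03 m).
It also fails if it takes over 58 s, if anything falls off the work surface, if the arm or the gripper's body presses on something with over 40 N, if the wrist force passes 120 N, or if a joint passes its speed limit or range.

ROBOT

A 7-joint arm with a two-finger parallel gripper is mounted at the origin on the work surface. World frame = base frame: x ahead of the robot, y to its left, z up, the work surface at z = 0. Lengths are in m, angles in rad, forces in N, time in s.
With the tool pointing down it reaches from about 0.425 to 0.925 m from the base axis. Payload 6.8 kg.
Tool frame: the origin (TCP) lies on the centre line of the jaws, within the pads' length; the fingertips stand ahead of it and the grasp point (between the pads) lies 11 mm behind it (r.tcp_to_tips is the z of the fingertips in the tool frame, in m); z points along the fingers, y is the line along which they close (so a half turn about z gives the same grasp; the last joint's range is limited). The gripper opens to 85 mm and grips with 20 to 120 N. Pads are 22 mm wide; open, the fingers measure 114 mm over their backs; the gripper's body (76 mm by 85 mm) begins 54 mm behind the grasp point. The pads swing forward as they close: fully open they stand 13 mm farther back than shut.
Start: joints at [1.024, 0.477, 0.022, 1.555, -0.011, 1.109, -0.083], TCP at [0.287, -0.611, 0.215] pointing down, gripper open.
Joint ranges: [-2.96, 2.96], [-0.34, 2.1], [-1.41, 1.46], [0.24, 2.44], [-1.37, 4.51], [0.17, 1.92], [-2.96, 2.96]. Speed limits (rad/s): [2.39, 2.39, 3.14, 3.14, 3.14, 3.14, 3.14].

INTERFACE

Orientations are given as a rotation vector (axis times angle).
In Python, from bench import r, optics gives the robot as it stands.
- The arm moves only by the shell command python3 -m creep 'ROWS' [FORCE]. ROWS is a JSON object whose one key "rows" holds a list of rows, each a list of 7 numbers: the shift along the tool's x, y, z in units of 25 mm (1.0 is 25 mm), then the turn, a rotation vector about the tool's x, y, z in units of 8 degrees (1.0 is 8 degrees), then the finger opening in mm, from 0 to 85.4. A call has 1 to 10 rows; each row is the pose to reach, as a shift and turn from the pose commanded when the call began, along the tool's axes at that moment; what a row does not reach only later rows make up. A row lasts 1/8 s, in which the tool goes at most 62.5 mm and 10.7 degrees, less where a joint would pass 70% of its speed; a pose out of reach is approached as far as the arm can. A call with a gripper value outside its range is refused whole. The fingers move at their own pace and stop on an object; FORCE is the grip in N (left out, the last holds). Time passes only in rows, so rows that repeat a pose let the fingers close. It gives the time, the measured TCP pose, the force, the opening and the grip force at its end, in the units of the state.
- r.get_obs(): the state, without advancing time (a new reading comes with each control period).
- optics.grab_frame(name): name is "scene" or "top" or "wrist"; returns a dict with "color" (400x640x3 uint8, blue, green, red), "K" (3x3 intrinsics, pixels), "dist_coeffs" ([k1, k2, p1, p2, k3] as OpenCV has them; the pictures are not rectified), "R" (3x3) and "t" (3): a world point X has camera coordinates R X + t. Camera axes: x right, y down, z forward; pixel columns grow to the right and rows downward; lengths in m; the calibration is good to about 2 mm. A picture is of the moment at which its call begins. There is no depth.
- r.hand_in(): hands the job in; it is judged then, once.
The state is a dict: "clock": time; "joints": joint angles; "qvel": joint speeds; "tau": joint torques, N m; "tcp_pos": TCP position; "orientation": TCP orientation; "contact_force": force on the tool from outside, world axes, zero at the start; "moment": the same for the moment, N m; "grip_width": finger opening in m; "gripper_force": force on a finger pad.
Only numpy, scipy, OpenCV 4.12 (cv2) and the standard library are available. Lean on these libraries where they do the work, as an engineer would, in place of code of your own. Each camera call takes 0.05 s, during which the arm holds its last target. There are 200 camera calls.

## Working session

There is one attempt and no reset: what is moved stays moved. The work goes in short steps, Python scripts to look and compute and a shell command to move; the robot and the scene stay as the last step left them, time stands still between calls to the robot, and variables do not carry over. Pictures are saved under pics/ and viewed, at most 10 in all, crops included, and the job is handed in when it is done.

```bash
mkdir -p pics; ls; python3 - <<'E'
from bench import r, optics
import cv2
for n in ("top","scene"):
    f=optics.grab_frame(n); cv2.imwrite(f"pics/{n}0.png",f["color"])
    print(n,f["K"],f["dist_coeffs"],f["R"],f["t"])
o=r.get_obs();print(o,r.tcp_to_tips)
E
```

```text
pics
top [[495.12835447   0.         321.47994615]
 [  0.         495.12835447 199.09202406]
 [  0.           0.           1.        ]] [-0.15939084  0.          0.          0.          0.        ] [[-0.01278084 -0.99991105  0.00381393]
 [-0.98446301  0.01191517 -0.17518735]
 [ 0.17512632 -0.00599371 -0.98452773]] [-2.50240552e-04  5.29404521e-01  1.74887556e+00]
scene [[399.63010222   0.         323.58084199]
 [  0.         399.63010222 207.84880229]
 [  0.           0.           1.        ]] [0.01833645 0.         0.         0.         0.        ] [[ 0.87278619  0.48806027 -0.0064364 ]
 [ 0.36377696 -0.65921234 -0.65810745]
 [-0.32543906  0.57204568 -0.75289651]] [-0.46711702 -0.13390815  1.54867127]
{'clock': 0.1, 'joints': array([ 1.02392322,  0.47772496,  0.02234453,  1.55632013, -0.01153029,
        1.10927805, -0.08309466]), 'qvel': array([-9.74982675e-05, -2.80100431e-03,  6.73735731e-04, -2.37822810e-03,
        3.69986738e-04,  7.36978253e-04, -1.00304505e-03]), 'tau': array([ 3.76847616e-03, -5.97766900e+01,  1.61329083e+00, -2.81957084e+01,
        1.27672817e-02,  5.03268719e-03,  2.02035261e-05]), 'tcp_pos': array([ 0.28652893, -0.61057446,  0.21453163]), 'orientation': array([-3.06478321e+00, -6.83388146e-01,  6.84560465e-04]), 'contact_force': array([ 0.9230832 , -0.24491172,  0.37689893]), 'moment': array([ 0.00761489, -0.06249312,  0.01245729]), 'gripper_force': 0.0, 'grip_width': 0.08551366173115992} 0.008
```

View pics/top0.png

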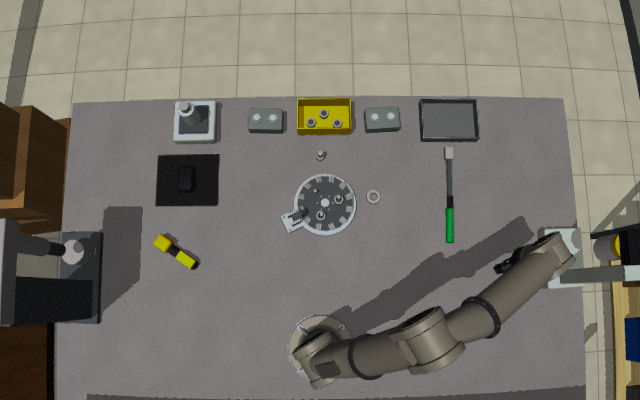

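View pics/scene0.png

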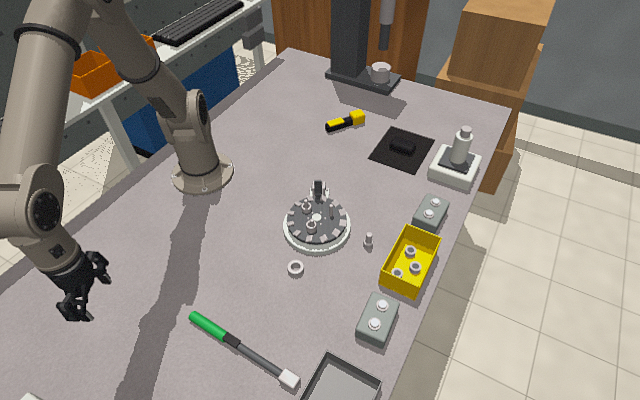

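Top view: fixture near (325,204), with the pawl bracket at its lower left (292,219). The plug is at (320,155) and the ring at (374,197). In the scene view the fixture is at (317,222). I'll enlarge both.

```bash
python3 - <<'E'
import cv2,numpy as np
a=cv2.imread("pics/top0.png")[165:245,275:365]; b=cv2.imread("pics/scene0.png")[170:260,275:365]
cv2.imwrite("pics/ct.png",cv2.resize(a,None,fx=7,fy=7,interpolation=cv2.INTER_CUBIC))
cv2.imwrite("pics/cs.png",cv2.resize(b,None,fx=6.5,fy=6.5,interpolation=cv2.INTER_CUBIC))
E
```

```text
(no output)
```

View pics/ct.png

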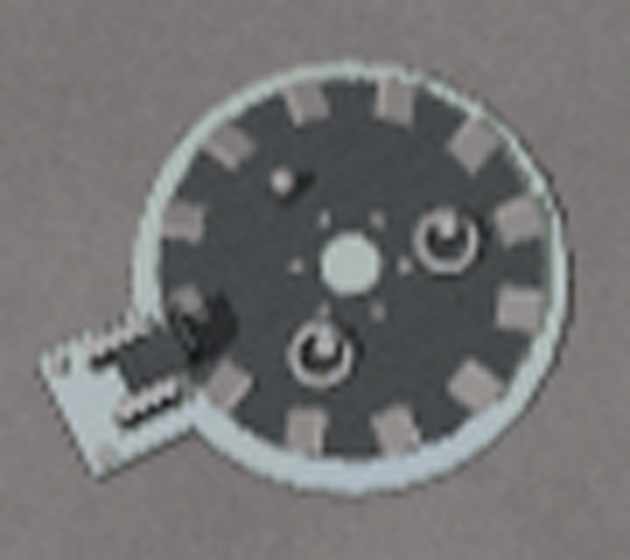

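View pics/cs.png

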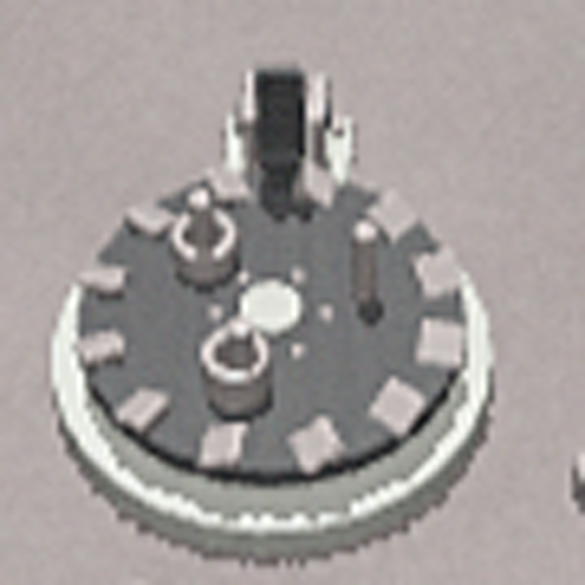

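Enlarged top view: hub cap (350,265), post0 top (283,180), bushings at (320,352) and (446,240), outer foot corners (42,360) and (100,478). Enlarged scene view: hub (271,306), post0 top (365,230), plate top edge middle about (280,70).

```bash
cat > h.py <<'E'
from bench import r, optics
import numpy as np, cv2
from scipy.spatial.transform import Rotation as Ro
def ray(f,uv):
    p=cv2.undistortPoints(np.array([[uv]],float),f["K"],f["dist_coeffs"])[0,0]
    d=f["R"].T@np.array([p[0],p[1],1]); return -f["R"].T@f["t"], d
def plane(f,uv,z):
    c,d=ray(f,uv); return c+d*(z-c[2])/d[2]
def tri(f,u,g,v):
    c,d=ray(f,u); e,k=ray(g,v)
    s=np.linalg.lstsq(np.c_[d,-k],e-c,rcond=None)[0]
    a,b=c+d*s[0],e+k*s[1]; return (a+b)/2,np.linalg.norm(a-b)
def proj(f,X):
    return cv2.projectPoints(np.array(X,float).reshape(-1,1,3),cv2.Rodrigues(f["R"])[0],f["t"],f["K"],f["dist_coeffs"])[0][:,0]
E
cat > m.py <<'E'
from h import *
np.set_printoptions(precision=4,suppress=True)
t=optics.grab_frame("top"); s=optics.grab_frame("scene")
T=lambda x,y:((x+.5)/7-.5+275,(y+.5)/7-.5+165); S=lambda x,y:((x+.5)/6.5-.5+275,(y+.5)/6.5-.5+170)
print("hub",plane(t,T(350,265),.056),plane(s,S(271,306),.056),tri(t,T(350,265),s,S(271,306)))
print("post0",plane(t,T(283,180),.1),plane(s,S(365,230),.1),tri(t,T(283,180),s,S(365,230)))
c=plane(t,T(350,265),.056)
for a in [(42,360),(100,478)]: print("foot",plane(t,T(*a),.022)-c)
p=plane(s,S(280,70),.133);print("plate",p,p-c)
for a in [(320,352),(446,240)]: print("bush",plane(t,T(*a),.073)-c)
# steel teeth rim ellipse: base outline by mask in top
E
python3 m.py
```

```text
hub [ 0.5154 -0.0178  0.056 ] [ 0.5177 -0.0177  0.056 ] (array([ 0.5164, -0.0172,  0.0544]), np.float64(0.0017959049945327416))
post0 [0.5517 0.0159 0.1   ] [0.5533 0.0167 0.1   ] (array([0.5525, 0.0165, 0.0995]), np.float64(0.0016836499982315887))
foot [-0.0426  0.1612 -0.034 ]
foot [-0.1049  0.131  -0.034 ]
plate [0.4766 0.0661 0.133 ] [-0.0387  0.0838  0.077 ]
bush [-0.0475  0.0161  0.017 ]
bush [ 0.0094 -0.049   0.017 ]
```

```bash
cat >> h.py <<'E'
np.set_printoptions(precision=4,suppress=True)
C=np.array([.5162,-.0175]); A=np.radians(116.3)
Y=np.array([np.cos(A),np.sin(A)]); X=np.array([Y[1],-Y[0]])
def fx(x,y,z): return np.r_[C+x/1000*X+y/1000*Y,z/1000]
def go(P,note=""):
    "units in the tool frame to bring the TCP to P"
    o=r.get_obs(); R=Ro.from_rotvec(o["orientation"]).as_matrix()
    print(note,R.T@(P-o["tcp_pos"])/.025,"P",P)
def st():
    o=r.get_obs(); R=Ro.from_rotvec(o["orientation"]).as_matrix(); p=o["tcp_pos"]; d=p[:2]-C
    print("t",o["clock"],"fix xyz",np.r_[d@X,d@Y,p[2]]*1000,"F fix",o["contact_force"][:2]@X,o["contact_force"][:2]@Y,o["contact_force"][2],"toolx",R[:,0],"y",R[:,1])
E
python3 -c "
from h import *
st(); go(fx(0,64,215)); go(fx(0,64,128))"
```

```text
t 0.2 fix xyz [-468.6474 -430.094   214.7945] F fix 0.13389639547857823 -0.2974313742556919 0.2575716702649686 toolx [ 0.9053  0.4249 -0.0001] y [ 0.4249 -0.9053 -0.0011]
 [ 18.3426 -20.1386   0.0131] P [0.4878 0.0399 0.215 ]
 [ 18.3428 -20.1347   3.4931] P [0.4878 0.0399 0.128 ]
```

```bash
python3 -m creep '{"rows":[[2,-2,0,0,0,0,0],[4,-4,0,0,0,0,0],[5.5,-6,0,0,0,0,0],[7,-8,0,0,0,0,0],[9,-10,0,0,0,0,0],[11,-12,0,0,0,0,0],[13,-14,0,0,0,0,0],[15,-16,0,0,0,0,0],[17,-18.5,0,0,0,0,0],[18.35,-20.15,0,0,0,0,0]]}' 40; python3 -c "
from h import *
st();go(fx(0,64,215)); go(fx(0,64,128))"
```

```text
clock: 1.45
tcp_pos: [0.4735, -0.0135, 0.2156]
orientation: [3.066, 0.683, 0.001]
contact_force: [1.2, -1.0, 0.4]
grip_width: -0.0
gripper_force: 0.0
t 1.45 fix xyz [-36.5149  22.5496 215.587 ] F fix 0.5961669915166323 -1.432880953072555 0.42862186473366715 toolx [0.9054 0.4246 0.0005] y [ 0.4246 -0.9054  0.0005]
 [ 1.4262 -1.6877  0.0234] P [0.4878 0.0399 0.215 ]
 [ 1.4245 -1.6894  3.5034] P [0.4878 0.0399 0.128 ]
```

```bash
python3 -m creep '{"rows":[[0,0,0,0,0,0,0],[0,0,0,0,0,0,0]]}'; python3 -c "
from h import *
st();go(fx(0,64,215)); go(fx(0,64,128))"
```

```text
clock: 1.7
tcp_pos: [0.4729, -0.0158, 0.2152]
orientation: [3.066, 0.684, -0.001]
contact_force: [-0.1, -1.0, -0.1]
grip_width: 0.0004
gripper_force: 0.0
t 1.7 fix xyz [-38.1014  20.7213 215.1962] F fix -0.5643076937046314 -0.8214876783492583 -0.12440535753049295 toolx [ 0.9052  0.425  -0.0008] y [ 0.425  -0.9052  0.0002]
 [ 1.4891 -1.7613  0.0064] P [0.4878 0.0399 0.215 ]
 [ 1.4918 -1.762   3.4864] P [0.4878 0.0399 0.128 ]
```

Not carried over, so I move the remainder and look.

```bash
python3 -m creep '{"rows":[[0.8,-0.9,0,0,0,0,0],[1.5,-1.75,0,0,0,0,0],[1.5,-1.75,1.2,0,0,0,0],[1.5,-1.75,2.4,0,0,0,0],[1.5,-1.75,3.5,0,0,0,0],[1.5,-1.75,3.5,0,0,0,0],[1.5,-1.75,3.5,0,0,0,0]]}'; python3 -c "
from h import *
st()
w=optics.grab_frame('wrist')['color']; s=optics.grab_frame('scene')['color'][130:270,250:390]; cv2.imwrite('pics/a.png',np.hstack([cv2.resize(w,(360,225))[:], cv2.resize(s,(420,420),interpolation=cv2.INTER_CUBIC)[100:325]]) )
cv2.imwrite('pics/a2.png',cv2.resize(s,(420,420),interpolation=cv2.INTER_CUBIC))
"
```

```text
clock: 2.58
tcp_pos: [0.4891, 0.0393, 0.1288]
orientation: [3.066, 0.681, 0.001]
contact_force: [-0.8, 0.1, 0.2]
grip_width: 0.0001
gripper_force: 0.0
t 2.575 fix xyz [  0.8702  62.8888 128.7953] F fix -0.6575284278118816 0.43375074914932144 0.21678123175270456 toolx [0.906  0.4232 0.0008] y [ 0.4232 -0.906   0.0006]
```

View pics/a.png

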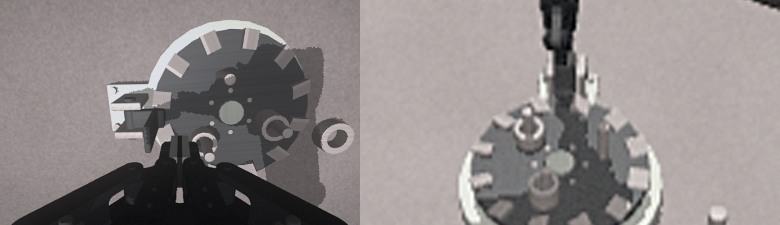

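The wrist view shows the closed fingertips at (180,140), just inside the plate at (153,130). The scene view agrees. Now I push outward.

```bash
python3 -m creep '{"rows":[[0,-0.2,0,0,0,0,0],[0,-0.4,0,0,0,0,0],[0,-0.6,0,0,0,0,0],[0,-0.8,0,0,0,0,0],[0,-0.8,0,0,0,0,0]]}';python3 -c "from h import *; st()"; python3 -m creep '{"rows":[[0,-0.15,0,0,0,0,0],[0,-0.3,0,0,0,0,0],[0,-0.45,0,0,0,0,0],[0,-0.6,0,0,0,0,0],[0,-0.7,0,0,0,0,0],[0,-0.7,0,0,0,0,0]]}'; python3 -c "
from h import *
st()
w=optics.grab_frame('wrist')['color']; cv2.imwrite('pics/b.png',w[100:360,120:400])
"
```

```text
clock: 3.3
tcp_pos: [0.4798, 0.0589, 0.1279]
orientation: [-3.066, -0.685, 0.0]
contact_force: [-0.7, 0.2, 1.1]
grip_width: -0.0004
gripper_force: 0.0
t 3.3 fix xyz [  1.2226  84.5833 127.9039] F fix -0.5707420097857708 0.5067363514279959 1.0838993018692895 toolx [ 0.9049  0.4257 -0.    ] y [ 0.4257 -0.9049 -0.0001]
clock: 4.05
tcp_pos: [0.4725, 0.0744, 0.1279]
orientation: [-3.066, -0.684, -0.0]
contact_force: [0.1, 0.1, 0.0]
grip_width: -0.0001
gripper_force: 0.0
t 4.05 fix xyz [  1.5664 101.7312 127.9249] F fix 0.15882561844275253 0.043702768866733126 0.023425995138481336 toolx [0.9051 0.4252 0.    ] y [ 0.4252 -0.9051  0.    ]
```

View pics/b.png

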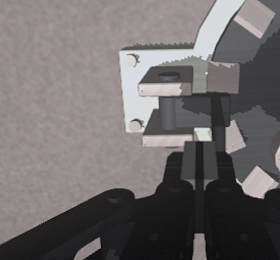

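The plate, left of the fingertips at (172,170), is now leaning outward. I'll push about 6 mm more, back off, rise and measure.

```bash
python3 -m creep '{"rows":[[0,-0.15,0,0,0,0,0],[0,-0.25,0,0,0,0,0],[0,-0.25,0,0,0,0,0],[0,0.3,0,0,0,0,0],[0,0.9,0,0,0,0,0],[0,0.9,-1,0,0,0,0],[0,0.9,-2.5,0,0,0,0],[0,0.9,-3.5,0,0,0,0],[0,0.9,-3.5,0,0,0,0]]}';python3 -c "
from h import *
st()
w=optics.grab_frame('wrist'); 
for th in (0,.4,.6):
  c,s=np.cos(th),np.sin(th); print(th,proj(w,[fx(x,124-30*c+65*s,68+65*c+30*s) for x in(-13,13)]),proj(w,[fx(0,124-34*c-16.5*s,68-16.5*c+34*s)]))
print(proj(w,[fx(0,0,56)]))
cv2.imwrite('pics/c.png',w['color'])
"
```

```text
clock: 5.22
tcp_pos: [0.4839, 0.0528, 0.2172]
orientation: [3.066, 0.681, 0.007]
contact_force: [-0.3, -0.8, -0.2]
grip_width: -0.0002
gripper_force: 0.0
t 5.225 fix xyz [  2.2458  77.3338 217.2307] F fix -0.6101105305716006 -0.6095968778076195 -0.15562409029222993 toolx [0.906  0.4232 0.0039] y [ 0.4232 -0.906   0.0016]
0 [[298.2133 218.1427]
 [296.8309 184.6071]] [[306.5176 177.5537]]
0.4 [[260.0927 221.9208]
 [257.5495 187.6498]] [[310.017  180.8685]]
0.6 [[241.0243 221.8839]
 [237.932  187.7579]] [[309.4283 182.7604]]
[[400.0592 176.5136]]
```

View pics/c.png

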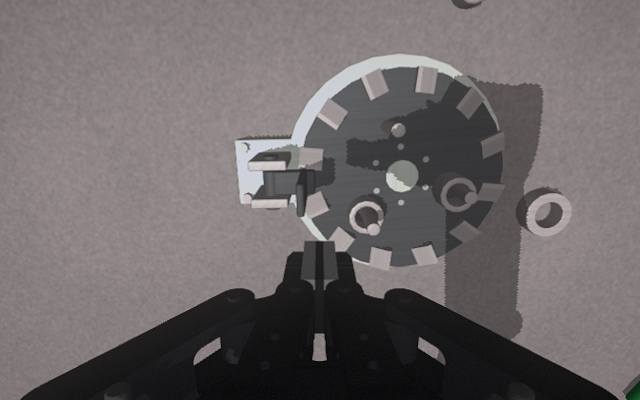

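The hub matches its prediction at (402,176). The plate at about (301,170-215) is still at its pawl-down position, so the finger missed it. I'll check where the tip really is.

```bash
python3 -c "
from h import *
o=r.get_obs(); R=Ro.from_rotvec(o['orientation']).as_matrix(); p=o['tcp_pos']
w=optics.grab_frame('wrist'); print('cam',-w['R'].T@w['t'],p)
for d in [(0,0,.008),(.011,0,.008),(-.011,0,.008),(0,0,-.011)]: print(d,proj(w,[p+R@np.array(d)]))
for y in (91,94,97):
  for z in (133,90): print(y,z,proj(w,[fx(-13,y,z),fx(13,y,z)]).ravel())
t=optics.grab_frame('top')['color'][165:245,275:365];s=optics.grab_frame('scene')['color'][150:240,275:365]
cv2.imwrite('pics/d.png',np.hstack([cv2.resize(t,(400,356),interpolation=2),cv2.resize(s,(356,356),interpolation=2)]))
"
```

```text
cam [0.5458 0.0834 0.3732] [0.4829 0.0527 0.2158]
(0, 0, 0.008) [[320.6806 238.3936]]
(0.011, 0, 0.008) [[320.7109 218.6429]]
(-0.011, 0, 0.008) [[320.6513 257.4685]]
(0, 0, -0.011) [[320.9077 254.261 ]]
91 133 [302.657  217.1469 301.3968 183.3752]
91 90 [304.8568 200.7074 303.8333 171.3631]
94 133 [298.6509 217.2317 297.2737 183.4648]
94 90 [301.4104 200.7813 300.3009 171.4405]
97 133 [294.6455 217.3165 293.1513 183.5544]
97 90 [297.9644 200.8552 296.7689 171.518 ]
```

View pics/d.png

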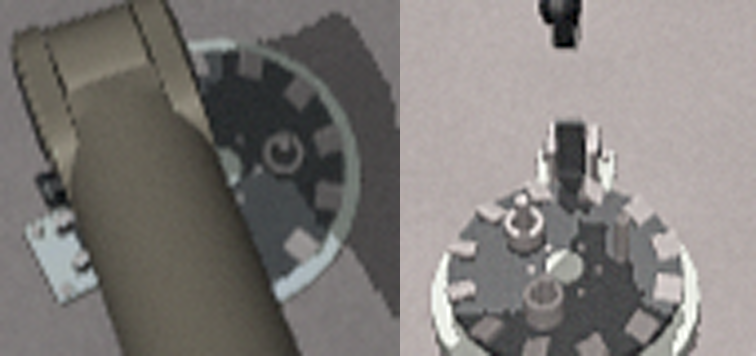

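Scene view: the finger at (565,30) is laterally aligned with the plate at (570,125), and the plate is still upright. I'll check picture b against predictions for that pose.

```bash
python3 -c "
from h import *
o=r.get_obs(); R=Ro.from_rotvec(o['orientation']).as_matrix(); p=o['tcp_pos']
w=optics.grab_frame('wrist'); s=optics.grab_frame('scene')
# camera fixed to tool: Xc = Rw(R(Xt)+p)+t
Rt=w['R']@R; tt=w['R']@p+w['t']
print('tips in scene now',(proj(s,[p+R@np.array([0,0,.008]),fx(0,94,133)])-[275,150])*3.96+[400,0])
R2=Ro.from_rotvec([-3.066,-.684,0]).as_matrix(); p2=np.array([.4725,.0744,.1279])
v=dict(w); v['R']=Rt@R2.T; v['t']=tt-v['R']@p2
for th in (0,.4,.6):
  c,q=np.cos(th),np.sin(th); print(th,proj(v,[fx(x,124-30*c+65*q,68+65*c+30*q) for x in(-13,13)])-[120,100])
print('cheek',proj(v,[fx(x,y,80) for x in(-22,22) for y in (107,143)])-[120,100],'foot',proj(v,[fx(x,168,22) for x in (-35,35)])-[120,100])
b=cv2.imread('pics/b.png'); g=cv2.LUT(b,(255*(np.arange(256)/255)**.4).astype(np.uint8)); cc=cv2.imread('pics/c.png')[130:300,220:400]
cc=cv2.LUT(cc,(255*(np.arange(256)/255)**.4).astype(np.uint8))
cv2.imwrite('pics/e.png',np.hstack([cv2.resize(g[60:200,100:250],(420,392),interpolation=2),cv2.resize(cc,(372,392),interpolation=2)]))
"
```

```text
tips in scene now [[564.5387  67.3131]
 [567.1916 118.8156]]
0 [[216.8056 175.3285]
 [216.519  126.6598]]
0.4 [[160.0712 183.1381]
 [157.1129 132.932 ]]
0.6 [[130.9245 182.615 ]
 [126.6292 132.7158]]
cheek [[192.9922 147.8002]
 [138.3066 148.8081]
 [191.2208  82.7075]
 [133.3496  83.8516]] foot [[121.3339 134.2149]
 [113.7809  50.2931]]
```

View pics/e.png

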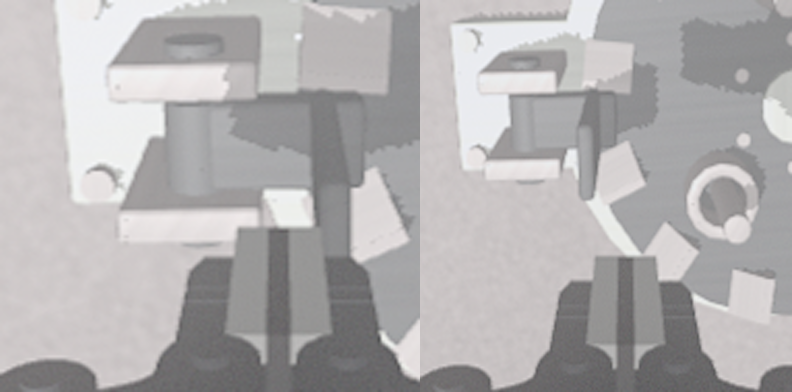

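Both views show the plate upright in picture b, and the finger tip higher than predicted: scene (565,45) against 67 predicted, wrist row 241 against 218. I'll triangulate the real tip.

```bash
python3 -c "
from h import *
o=r.get_obs(); R=Ro.from_rotvec(o['orientation']).as_matrix(); p=o['tcp_pos']
w=optics.grab_frame('wrist'); s=optics.grab_frame('scene')
print(o['grip_width'],p)
c=s['color']; m=(cv2.cvtColor(c,cv2.COLOR_BGR2GRAY)<70).astype(np.uint8)
print('dark rows per col',{x:[int(v) for v in np.where(m[140:185,x])[0]+140] for x in range(313,323,2)})
X,g=tri(w,(318.7,241.4),s,(317.2,161.4)); print('tip world',X,g,'tool',R.T@(X-p))
print('plate tri',tri(w,(300,216),s,(318.3,180.6)))
"
```

```text
-0.00021601053869741403 [0.4815 0.0534 0.2143]
dark rows per col {313: [140, 141, 142, 144, 145, 152, 153, 154, 155], 315: [152, 153, 154, 155, 156, 157, 158, 159, 160, 161, 182, 183, 184], 317: [140, 141, 142, 143, 144, 145, 146, 147, 148, 149, 150, 151, 152, 153, 154, 155, 156, 157, 158, 159, 160, 161, 182, 183, 184], 319: [140, 141, 142, 143, 144, 145, 146, 147, 148, 149, 150, 151, 152, 153, 154, 155, 182, 183, 184], 321: [140, 141, 142, 143, 144, 145, 146, 147, 148, 182]}
tip world [0.4848 0.0569 0.2267] 0.005296036331029316 tool [ 0.0044 -0.0017 -0.0124]
plate tri (array([0.4727, 0.0633, 0.1374]), np.float64(0.015651110528847642))
```

The cameras put the real tip about 12 mm behind the TCP point, roughly TCP z + 12 mm, so it passed just over the plate. I'll redo the push with the TCP at z = 110 mm.

```bash
python3 -m creep '{"rows":[[-0.1,0.7,0.5,0,0,0,0],[-0.1,0.7,2,0,0,0,0],[-0.1,0.7,3.5,0,0,0,0],[-0.1,0.7,4.2,0,0,0,0],[-0.1,0.7,4.2,0,0,0,0],[-0.1,0.7,4.2,0,0,0,0]]}';python3 -c "from h import *; st()"; python3 -m creep '{"rows":[[0,-0.25,0,0,0,0,0],[0,-0.5,0,0,0,0,0],[0,-0.7,0,0,0,0,0],[0,-0.9,0,0,0,0,0],[0,-1.0,0,0,0,0,0],[0,-1.1,0,0,0,0,0]]}'; python3 -c "
from h import *
st()"
python3 -m creep '{"rows":[[0,-0.1,0,0,0,0,0],[0,-0.2,0,0,0,0,0],[0,-0.3,0,0,0,0,0],[0,-0.4,0,0,0,0,0],[0,-0.4,0,0,0,0,0]]}'; python3 -c "
from h import *
st()"
```

```text
clock: 6.38
tcp_pos: [0.4878, 0.0364, 0.1107]
orientation: [3.066, 0.683, 0.001]
contact_force: [0.0, 0.3, -0.7]
grip_width: -0.0001
gripper_force: 0.0
t 6.375 fix xyz [ -1.5678  60.9185 110.6831] F fix 0.11460591823850783 0.22777386795269194 -0.651314300425138 toolx [0.9055 0.4244 0.0004] y [ 0.4244 -0.9055  0.0003]
clock: 7.12
tcp_pos: [0.4777, 0.0591, 0.1123]
orientation: [3.063, 0.68, 0.005]
contact_force: [-0.2, -11.2, 19.6]
grip_width: 0.0002
gripper_force: 10.6
t 7.125 fix xyz [ -0.5589  85.6792 112.3016] F fix -5.177597254677678 -9.935879456253982 19.649867742138316 toolx [0.9061 0.423  0.0019] y [ 0.423  -0.9061  0.0049]
clock: 7.75
tcp_pos: [0.4753, 0.066, 0.1146]
orientation: [3.06, 0.676, 0.009]
contact_force: [-4.3, -17.5, 37.7]
grip_width: 0.0
gripper_force: 22.9
t 7.75 fix xyz [  0.3008  92.9619 114.5999] F fix -11.58846322620404 -13.824889456799637 37.68521972547941 toolx [0.907  0.4212 0.0037] y [ 0.4211 -0.907   0.0087]
```

There is 38 N upward, so the tip is riding on the plate instead of pushing it. I'll lift off and back away.

```bash
python3 -m creep '{"rows":[[0,0,-0.3,0,0,0,0],[0,0,-0.6,0,0,0,0],[0,0,-0.6,0,0,0,0]]}'; python3 -c "
from h import *
st()
w=optics.grab_frame('wrist'); s=optics.grab_frame('scene')
L=(255*(np.arange(256)/255)**.4).astype(np.uint8)
cv2.imwrite('pics/f.png',cv2.LUT(np.hstack([cv2.resize(w['color'][140:340,220:420],(400,400),interpolation=2),cv2.resize(s['color'][150:250,270:370],(400,400),interpolation=2)]),L))"
```

```text
clock: 8.12
tcp_pos: [0.4713, 0.0717, 0.1257]
orientation: [-3.065, -0.685, -0.001]
contact_force: [-0.9, 0.2, -0.6]
grip_width: 0.0003
gripper_force: 0.0
t 8.125 fix xyz [ -0.7171  99.8278 125.6626] F fix -0.6602631945291199 0.5861010401917 -0.5540176466040074 toolx [0.9049 0.4257 0.0006] y [ 0.4257 -0.9049 -0.0004]
```

View pics/f.png

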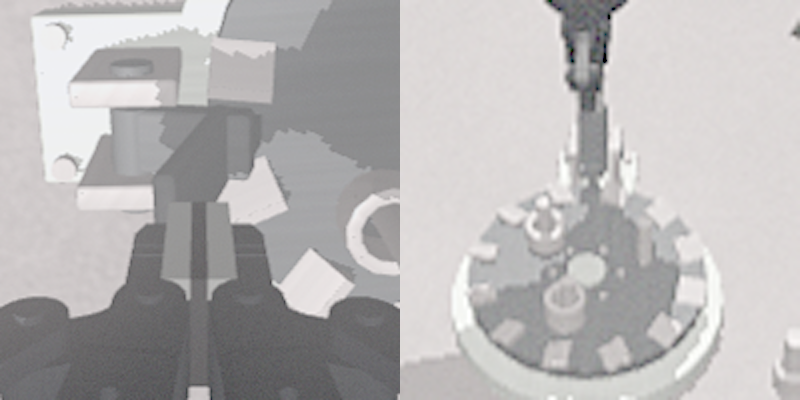

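The pawl has moved: the plate now leans outward, with its top edge at crop (155-175,180) in the wrist half. I'll quantify the lean and the tip height.

```bash
python3 -c "
from h import *
o=r.get_obs(); R=Ro.from_rotvec(o['orientation']).as_matrix(); p=o['tcp_pos']
w=optics.grab_frame('wrist'); s=optics.grab_frame('scene')
for th in (0,.1,.2,.3,.4,.5):
  c,q=np.cos(th),np.sin(th); P=lambda x,a,b: fx(x,124+a*c+b*q,68+b*c-a*q)
  print(th,'outer/inner top at x=13',((proj(w,[P(13,-27,65),P(13,-33,65)])-[220,140])*2).round().ravel(),'scene top',((proj(s,[P(0,-30,65)])-[270,150])*4+[400,0]).round().ravel())
# tip seen in wrist at crop (200,203): row -> full
print('tip ray at given tool z -> tool x,y')
c,d=ray(w,(220+100,140+101.5)); c2=R.T@(c-p); d2=R.T@d
for z in (.008,0,-.01,-.02,-.03): print(z,(c2+d2*(z-c2[2])/d2[2])[:2])
"
```

```text
0 outer/inner top at x=13 [212. 167. 238. 167.] scene top [589. 120.]
0.1 outer/inner top at x=13 [184. 171. 210. 172.] scene top [589. 112.]
0.2 outer/inner top at x=13 [154. 175. 179. 176.] scene top [590. 105.]
0.3 outer/inner top at x=13 [123. 177. 148. 179.] scene top [590.  98.]
0.4 outer/inner top at x=13 [ 92. 178. 115. 181.] scene top [591.  91.]
0.5 outer/inner top at x=13 [ 61. 178.  82. 182.] scene top [591.  85.]
tip ray at given tool z -> tool x,y
0.008 [-0.0018 -0.0004]
0 [ 0.0017 -0.0004]
-0.01 [ 0.006  -0.0004]
-0.02 [ 0.0104 -0.0005]
-0.03 [ 0.0148 -0.0005]
```

The pawl is at about 0.2 rad and the tips are really about 20 mm above the TCP height. I'll repeat with the TCP at z = 100 mm, so the tip is near 120 mm.

```bash
python3 -m creep '{"rows":[[0,0.5,0,0,0,0,0],[0,1.0,0,0,0,0,0],[0,1.0,0.5,0,0,0,0],[0,1.0,1.05,0,0,0,0],[0,1.0,1.05,0,0,0,0]]}';python3 -c "from h import *; st()"; python3 -m creep '{"rows":[[0,-0.2,0,0,0,0,0],[0,-0.4,0,0,0,0,0],[0,-0.6,0,0,0,0,0],[0,-0.8,0,0,0,0,0],[0,-0.8,0,0,0,0,0]]}'; python3 -c "
from h import *
st()"
```

```text
clock: 8.95
tcp_pos: [0.4806, 0.0484, 0.0975]
orientation: [-3.066, -0.685, 0.005]
contact_force: [0.3, -0.9, 0.1]
grip_width: 0.0001
gripper_force: 0.0
t 8.95 fix xyz [-2.7718 74.8251 97.5163] F fix -0.12033784144256832 -0.9759364375445867 0.0916428364674051 toolx [ 0.905   0.4255 -0.0031] y [ 0.4255 -0.905  -0.0012]
clock: 9.57
tcp_pos: [0.474, 0.0666, 0.0996]
orientation: [3.066, 0.684, 0.002]
contact_force: [1.1, -1.2, 2.2]
grip_width: 0.0001
gripper_force: 1.1
t 9.575 fix xyz [-0.5339 94.1116 99.6415] F fix 0.4159073261000664 -1.5325843845798726 2.207110775483679 toolx [0.9051 0.4251 0.0013] y [ 0.4251 -0.9051  0.0005]
```

Clean, gentle contact of about 2 N. I'll continue to y near 108.

```bash
python3 -m creep '{"rows":[[0,-0.15,0,0,0,0,0],[0,-0.3,0,0,0,0,0],[0,-0.45,0,0,0,0,0],[0,-0.6,0,0,0,0,0],[0,-0.6,0,0,0,0,0]]}';python3 -c "from h import *; st()"; python3 -m creep '{"rows":[[0,0.5,0,0,0,0,0],[0,1.0,0,0,0,0,0],[0,1.0,-1,0,0,0,0],[0,1.0,-2,0,0,0,0],[0,1.0,-2.5,0,0,0,0],[0,1.0,-2.5,0,0,0,0]]}'; python3 -c "
from h import *
st()
w=optics.grab_frame('wrist')
for th in (.3,.4,.5,.6,.7,.8):
  c,q=np.cos(th),np.sin(th); P=lambda x,a,b: fx(x,124+a*c+b*q,68+b*c-a*q)
  print(th,proj(w,[P(13,-27,65),P(-13,-27,65)]).round().ravel())
u,v=proj(w,[fx(0,120,100)])[0].astype(int);print(u,v)
np.save('uv.npy',[u,v]);
im=w['color'][60:320,200:480];L=(255*(np.arange(256)/255)**.4).astype(np.uint8)
cv2.imwrite('pics/g.png',cv2.LUT(cv2.resize(im,None,fx=2,fy=2,interpolation=2),L))"
```

```text
clock: 10.2
tcp_pos: [0.4675, 0.0804, 0.0996]
orientation: [-3.066, -0.684, -0.002]
contact_force: [0.7, -1.0, 5.8]
grip_width: 0.0001
gripper_force: 2.3
t 10.2 fix xyz [ -0.2688 109.351   99.6491] F fix 0.22713697039663155 -1.2273710189871456 5.839476906800016 toolx [0.9052 0.4251 0.001 ] y [ 0.4251 -0.9052  0.0002]
clock: 10.95
tcp_pos: [0.4782, 0.0569, 0.162]
orientation: [3.066, 0.683, 0.002]
contact_force: [-0.0, -0.4, -0.9]
grip_width: 0.0003
gripper_force: 0.0
t 10.95 fix xyz [ -1.0988  83.5665 161.9555] F fix -0.20279061267031334 -0.3559153882281857 -0.8574871015653286 toolx [0.9056 0.4242 0.001 ] y [ 0.4242 -0.9056  0.0004]
0.3 [259. 205. 263. 248.]
0.4 [247. 205. 250. 248.]
0.5 [234. 206. 238. 248.]
0.6 [223. 205. 227. 248.]
0.7 [211. 204. 216. 247.]
0.8 [201. 203. 206. 245.]
266 206
```

View pics/g.png

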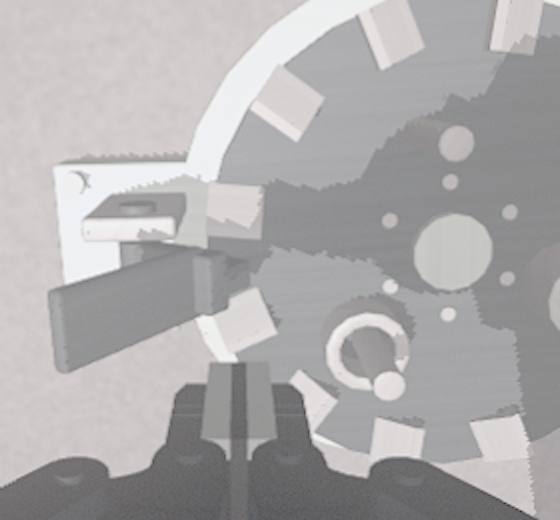

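Plate outer top edge runs (225,207) to (230,246) in full pixels, so the pawl is at about 0.58 rad and clear. Post0 top is at full (428,131.5). My viewing allowance is used up (in fact slightly exceeded), so from here I measure numerically only.

```bash
cat > post.py <<'E'
from h import *
def post0(prev=None,dial=0.):
    "bright blob nearest the expected post0 top in the wrist view"
    w=optics.grab_frame('wrist'); a=A-np.radians(75)+dial
    e=proj(w,[np.r_[C+.05*np.array([np.cos(a),np.sin(a)]),.1]])[0]
    g=cv2.cvtColor(w['color'],cv2.COLOR_BGR2GRAY); x,y=e.astype(int)
    q=g[y-16:y+17,x-16:x+17]; h=cv2.HoughCircles(cv2.resize(q,None,fx=4,fy=4,interpolation=2),cv2.HOUGH_GRADIENT,2,400,param1=120,param2=15,minRadius=24,maxRadius=60)
    print('expect',e,'hough',None if h is None else h[0,0])
    if h is None: return
    uv=((h[0,0,:2]+.5)/4-.5)+[x-16,y-16]; P=plane(w,uv,.1); d=P[:2]-C
    print('uv',uv,'P',P,'r',np.hypot(*d),'dial',np.arctan2(d[1],d[0])-(A-np.radians(75)))
E
python3 -c "
from post import *
post0()
w=optics.grab_frame('wrist'); print('manual',plane(w,(428,131.5),.1), 'hub',plane(w,(200+453.5/2,60+252/2),.056))
a=np.radians(58+90); d=np.array([np.cos(a),np.sin(a)]); S=np.array([.5525,.0165])-.030*d
go(np.r_[S,.162],'start'); print(r.get_obs()['joints'])"
```

```text
expect [430.2899 130.1052] hough [69.  57.  24.4]
uv [430.875 127.875] P [0.5551 0.0159 0.1   ] r 0.05127189167783266 dial -0.012170459785373455
manual [0.5519 0.0166 0.1   ] hub [ 0.5167 -0.0185  0.056 ]
start [ 2.6933  3.7542 -0.0583] P [0.5779 0.0006 0.162 ]
[ 0.1056  0.2545 -0.4071  2.0413  0.1304  0.8716 -1.5061]
```

```bash
python3 -m creep '{"rows":[[1,1.3,0,0,0,-1,0],[2,2.6,0,0,0,-2,0],[2.7,3.75,0,0,0,-3,0],[2.7,3.75,0,0,0,-4.1,0],[2.7,3.75,0,0,0,-4.1,0],[2.7,3.75,0,0,0,-4.1,0]]}'; python3 -c "
from post import *
st()
a=np.radians(58+90); d=np.array([np.cos(a),np.sin(a)]); P0=np.array([.5522,.0166]); S=P0-.030*d
go(np.r_[S,.066],'down'); print(r.get_obs()['joints'])
post0()"
```

```text
clock: 11.85
tcp_pos: [0.5781, 0.0014, 0.1611]
orientation: [-2.75, -1.518, 0.002]
contact_force: [0.3, 0.9, 0.4]
grip_width: -0.0
gripper_force: 0.0
t 11.85 fix xyz [ 63.8302 -10.4662 161.0577] F fix 0.6500939454770922 0.6676787830580144 0.3589037708674594 toolx [ 0.5327  0.8463 -0.0005] y [ 0.8463 -0.5327 -0.001 ]
down [-0.0305  0.0046  3.8023] P [0.5776 0.0007 0.066 ]
[ 0.2485  0.4166 -0.4583  1.8205  0.2205  0.9561 -0.8659]
expect [279.1733 209.5592] hough [65. 65. 32.]
uv [278.875 208.875] P [0.5539 0.016  0.1   ] r 0.05041497890476233 dial 0.006276446044636175
```

```bash
python3 -m creep '{"rows":[[0,0,1.2,0,0,0,0],[0,0,2.6,0,0,0,0],[0,0,3.8,0,0,0,0],[0,0,3.8,0,0,0,0],[0,0,3.8,0,0,0,0]]}'; python3 -c "
from h import *
st()"; python3 -m creep '{"rows":[[0,-0.2,0,0,0,0,0],[0,-0.4,0,0,0,0,0],[0,-0.55,0,0,0,0,0],[0,-0.7,0,0,0,0,0],[0,-0.85,0,0,0,0,0],[0,-1.0,0,0,0,0,0],[0,-1.0,0,0,0,0,0]]}'; python3 -c "
from post import *
st(); post0(dial=.23)"
```

```text
clock: 12.52
tcp_pos: [0.5794, 0.0015, 0.0678]
orientation: [2.748, 1.521, 0.002]
contact_force: [-0.2, -0.4, 0.4]
grip_width: -0.0005
gripper_force: 0.0
t 12.525 fix xyz [ 65.031  -10.9593  67.7888] F fix -0.3673614018250315 -0.22342306587951427 0.3565249266446634 toolx [0.5309 0.8474 0.0008] y [ 0.8474 -0.5309  0.0011]
clock: 13.4
tcp_pos: [0.5578, 0.0147, 0.0672]
orientation: [2.748, 1.522, 0.002]
contact_force: [1.9, -0.1, 0.7]
grip_width: -0.0001
gripper_force: 1.0
t 13.4 fix xyz [51.583  10.4449 67.2112] F fix 1.665082692943985 -0.9032612830059453 0.7403744152488545 toolx [0.5305 0.8477 0.0007] y [ 0.8477 -0.5305  0.0009]
expect [284.903  277.6255] hough [21.  59.  41.8]
uv [272.875 275.375] P [0.5417 0.0267 0.1   ] r 0.050974298531597885 dial 0.327201448711399
```

```bash
python3 -m creep '{"rows":[[0,-0.15,0,0,0,0,0],[0,-0.3,0,0,0,0,0],[0,-0.45,0,0,0,0,0],[0,-0.5,0,0,0,0,0],[0,-0.5,0,0,0,0,0]]}'; python3 -c "
from post import *
st()";  python3 -m creep '{"rows":[[0,0.5,0,0,0,0,0],[0,0.9,0,0,0,0,0],[0,0.9,-1.5,0,0,0,0],[0,0.9,-3,0,0,0,0],[0,0.9,-4,0,0,0,0],[0,0.9,-4,0,0,0,0]]}'; cat > post1.py <<'E'
from post import *
def blobs(center=None):
    w=optics.grab_frame('wrist'); g=cv2.cvtColor(w['color'],cv2.COLOR_BGR2GRAY)
    out=[]
    for th in (90,110,130,150):
        n,l,s,c=cv2.connectedComponentsWithStats((g>th).astype(np.uint8),connectivity=4)
        for i in range(1,n):
            if 60<s[i,4]<900 and max(s[i,2:4])<1.5*min(s[i,2:4]):
                P=plane(w,c[i],.1); d=P[:2]-C; rr=np.hypot(*d)
                if .042<rr<.058: print(th,'uv',c[i],'area',s[i,4],s[i,2:4],'P',P,'r',rr,'dial',np.arctan2(d[1],d[0])-(A-np.radians(75)))
    return w
E
python3 -c "
from post1 import *
st(); blobs(); post0(dial=.5)"
```

```text
clock: 14.08
tcp_pos: [0.546, 0.0208, 0.0663]
orientation: [-2.748, -1.521, 0.002]
contact_force: [0.8, -1.7, 0.6]
grip_width: -0.0003
gripper_force: 1.0
t 14.075 fix xyz [43.7006 21.1006 66.3194] F fix -0.05078642183296822 -1.9075964864629218 0.5801282262735787 toolx [ 0.5309  0.8475 -0.0012] y [ 0.8475 -0.5309 -0.0011]
clock: 14.82
tcp_pos: [0.5677, 0.0091, 0.1684]
orientation: [2.748, 1.52, 0.005]
contact_force: [-0.3, -0.0, -0.2]
grip_width: 0.0002
gripper_force: 0.0
t 14.825 fix xyz [ 57.9098   1.0448 168.3696] F fix -0.26232848247125273 0.11305614990933091 -0.22324771782240196 toolx [0.5312 0.8472 0.0023] y [ 0.8472 -0.5312  0.0028]
90 uv [255.8455 209.7864] area 220 [17 17] P [0.5278 0.0301 0.1   ] r 0.048998588902837495 dial 0.6116881816690791
110 uv [255.794  209.6432] area 199 [17 16] P [0.5278 0.0302 0.1   ] r 0.04910808459543031 dial 0.6116004343586305
130 uv [255.9505 209.4615] area 182 [16 15] P [0.528  0.0303 0.1   ] r 0.04919805881988957 dial 0.6085006987248311
150 uv [255.8512 209.4345] area 168 [15 14] P [0.5279 0.0303 0.1   ] r 0.04923843748575009 dial 0.609693137002715
expect [263.9841 205.881 ] hough [41. 81. 30.]
uv [256.875 208.875] P [0.5279 0.0303 0.1   ] r 0.04921542783026759 dial 0.6094520190930051
```

The dial reads about 0.61, a little far, but that depends on my centre and yaw estimates. I'll refine both in this same view, using the hub blob and the foot's outer edge.

```bash
python3 - <<'E'
from post1 import *
w=optics.grab_frame('wrist'); im=w['color']; g=cv2.cvtColor(im,cv2.COLOR_BGR2GRAY); cv2.imwrite('pics/h.png',im)
def blob(e,zz,lo,hi,ths=(90,110,130,150)):
    for th in ths:
        n,l,s,c=cv2.connectedComponentsWithStats((g>th).astype(np.uint8),connectivity=4)
        for i in range(1,n):
            if lo<s[i,4]<hi and np.hypot(*(c[i]-e))<22: print(' ',th,c[i],s[i,2:],plane(w,c[i],zz))
e=proj(w,[np.r_[C,.056]])[0]; print('hub exp',e); blob(e,.056,200,3000)
for k,n in((120,'p1'),(240,'p2')):
    a=A-np.radians(75)+.57+np.radians(k); e=proj(w,[np.r_[C+.05*np.array([np.cos(a),np.sin(a)]),.1]])[0]; print(n,'exp',e); blob(e,.1,60,900)
# foot edges: sample across expected edges in world plane z=22mm
def edge(p,n,zz):
    best=None; s=np.arange(-9,9,.25)
    uv=proj(w,[fx(*(p+t*n),zz) for t in s]).astype(np.float32)
    v=cv2.remap(g,uv[None,:,0].copy(),uv[None,:,1].copy(),cv2.INTER_LINEAR)[0].astype(float)
    v=np.convolve(v,np.ones(5)/5,'same'); d=np.diff(v)[4:-4]; i=np.argmax(-d); return s[4+i]+.125, -d[i], uv[36]
for x in range(-30,31,6):
    print('outer edge x',x,*edge(np.array([x,168.]),np.array([0,1.]),22))
E
```

```text
hub exp [287.451  244.5275]
  90 [287.8327 242.3225] [ 37  34 831] [ 0.5176 -0.016   0.056 ]
  110 [287.8534 242.2401] [ 37  33 812] [ 0.5177 -0.0159  0.056 ]
  130 [287.9619 242.25  ] [ 36  33 788] [ 0.5177 -0.016   0.056 ]
  150 [287.8489 242.1104] [ 36  33 761] [ 0.5177 -0.0158  0.056 ]
p1 exp [237.913  311.9607]
p2 exp [348.1976 284.0581]
  90 [359.4739 265.4077] [ 26  34 287] [ 0.5656 -0.0447  0.1   ]
  110 [359.5122 265.2561] [ 24  33 246] [ 0.5657 -0.0446  0.1   ]
  150 [362.1486 274.1622] [12 18 74] [ 0.5637 -0.0519  0.1   ]
outer edge x -30 -4.125 10.0 [112.9414 164.9005]
outer edge x -24 -4.125 12.599999999999966 [115.4654 159.2762]
outer edge x -18 -4.125 10.0 [118.015  153.5982]
outer edge x -12 -3.875 10.0 [120.5905 147.866 ]
outer edge x -6 -4.125 8.199999999999989 [123.1922 142.0789]
outer edge x 0 -3.625 2.5999999999999943 [125.8204 136.2362]
outer edge x 6 -3.875 12.199999999999989 [128.4755 130.3372]
outer edge x 12 -4.125 16.0 [131.1579 124.3813]
outer edge x 18 -4.125 11.399999999999977 [133.8679 118.3678]
outer edge x 24 -4.125 11.799999999999983 [136.6059 112.2959]
outer edge x 30 -4.125 12.799999999999983 [139.3722 106.1649]
```

The foot edge is parallel to my x axis, so the yaw is good. The dial is at about 0.60-0.63, so I need to nudge it forward 3-5 mm. I'll go to the other side of post0 at height and remeasure from there.

```bash
python3 -c "
from h import *
a=np.radians(165); d=np.array([np.cos(a),np.sin(a)]); go(np.r_[np.array([.529,.030])+.034*d,.168])"
```

```text
[-0.4505 -2.9819 -0.1005] P [0.4962 0.0388 0.168 ]
```

```bash
python3 -m creep '{"rows":[[-0.2,-1.0,0,0,0,-1,0],[-0.4,-2.0,0,0,0,-2,0],[-0.45,-3,0,0,0,-2.1,0],[-0.45,-3,0,0,0,-2.1,0],[-0.45,-3,0,0,0,-2.1,0]]}'; cat > dial.py <<'E'
from post1 import *
st()
for nm in ('wrist','scene'):
    w=optics.grab_frame(nm); g=cv2.cvtColor(w['color'],cv2.COLOR_BGR2GRAY); cv2.imwrite(f'pics/i_{nm}.png',w['color'])
    big=cv2.resize(g,None,fx=4,fy=4,interpolation=cv2.INTER_CUBIC)
    def blob(e,zz,size,tol):
        a=[]
        for th in range(80,200,10):
            n,l,s,c=cv2.connectedComponentsWithStats((big>th).astype(np.uint8),connectivity=4)
            for i in range(1,n):
                q=(c[i]+.5)/4-.5
                if .4*size<s[i,4]/16<1.6*size and np.hypot(*(q-e))<tol: a.append(np.r_[q,s[i,4]/16,plane(w,q,zz)[:2]])
        if not a: print(nm,'none near',e); return None
        print(nm,len(a),np.median(a,0),np.std(a,0)[:2],'exp',e); return np.median(a,0)[3:]
    def area(P,rad):
        u=proj(w,[P+rad*np.array([np.cos(t),np.sin(t),0]) for t in np.arange(0,6.28,.2)]).astype(np.float32); return cv2.contourArea(u)
    H=np.r_[C,.056]; h=blob(proj(w,[H])[0],.056,area(H,.016),8 if nm=='wrist' else 3)
    a=A-np.radians(75)+.58; P=np.r_[C+.05*np.array([np.cos(a),np.sin(a)]),.1]
    p=blob(proj(w,[P])[0],.1,area(P,.006),15 if nm=='wrist' else 5)
    for c in (C,h):
        if p is not None and c is not None: d=p-c; print('  r',np.hypot(*d),'dial',np.arctan2(d[1],d[0])-A+np.radians(75))
E
python3 dial.py
```

```text
clock: 15.6
tcp_pos: [0.4968, 0.0388, 0.1661]
orientation: [-2.497, -1.906, 0.001]
contact_force: [0.2, 0.3, 0.1]
grip_width: 0.0001
gripper_force: 0.0
t 15.6 fix xyz [  7.5703  59.1076 166.0969] F fix 0.3549023810698031 0.1701931076605045 0.06318579865738037 toolx [ 0.2638  0.9646 -0.0002] y [ 0.9646 -0.2638 -0.0005]
wrist 5 [361.3098 245.7096 917.375    0.5176  -0.0181] [0.0513 0.2623] exp [359.4992 245.4611]
wrist 9 [366.3698 206.2653 191.25     0.5273   0.0305] [0.1346 0.3276] exp [369.4708 205.1982]
  r 0.049265598688404084 dial 0.6229132142419735
  r 0.049583695877619585 dial 0.6541148902835914
scene 3 [316.2917 216.9465  50.6875   0.5202  -0.0194] [0.7535 0.3948] exp [315.9142 216.4388]
scene 3 [322.8642 198.2379   4.9375   0.5163   0.0304] [1.4819 0.5828] exp [326.4263 199.5699]
  r 0.04785189368222877 dial 0.8473247587236274
  r 0.04986857079896294 dial 0.9268091163595644
```

```bash
python3 -m creep '{"rows":[[0,-0.05,1.2,0,0,0,0],[0,-0.05,2.6,0,0,0,0],[0,-0.05,3.8,0,0,0,0],[0,-0.05,3.8,0,0,0,0]]}'; python3 -m creep '{"rows":[[0,0.2,0,0,0,0,0],[0,0.4,0,0,0,0,0],[0,0.55,0,0,0,0,0],[0,0.68,0,0,0,0,0],[0,0.68,0,0,0,0,0]]}'; python3 -c "
from h import *
st()"; python3 -m creep '{"rows":[[0,-0.3,0,0,0,0,0],[0,-0.7,0,0,0,0,0],[0,-0.7,-1.5,0,0,0,0],[0,-0.7,-3,0,0,0,0],[0,-0.7,-3.8,0,0,0,0],[0,-0.7,-3.8,0,0,0,0]]}'; python3 dial.py
```

```text
clock: 16.2
tcp_pos: [0.4939, 0.0392, 0.0697]
orientation: [-2.495, -1.905, 0.006]
contact_force: [-0.4, 0.0, 0.3]
grip_width: 0.0005
gripper_force: 0.0
clock: 16.82
tcp_pos: [0.5117, 0.0353, 0.0718]
orientation: [-2.497, -1.907, -0.0]
contact_force: [-0.6, 1.1, 0.9]
grip_width: 0.0001
gripper_force: 0.7
t 16.825 fix xyz [19.3223 49.3583 71.804 ] F fix -0.04083172333612628 1.2753040587773452 0.8991712531119103 toolx [0.2631 0.9648 0.0001] y [ 0.9648 -0.2631 -0.    ]
clock: 17.58
tcp_pos: [0.4953, 0.04, 0.168]
orientation: [2.495, 1.905, 0.004]
contact_force: [-0.3, 0.3, -0.9]
grip_width: -0.0
gripper_force: 0.0
t 17.575 fix xyz [  6.7594  60.7809 167.9739] F fix -0.12522901150685722 0.4084388195848444 -0.8801051972655762 toolx [0.2632 0.9647 0.0006] y [ 0.9647 -0.2632  0.0033]
wrist 5 [362.1015 245.7358 906.6875   0.5173  -0.0181] [0.0188 0.2794] exp [360.6598 245.408 ]
wrist 9 [369.8411 206.3966 188.5      0.5285   0.0302] [0.1531 0.3769] exp [371.1056 205.4352]
  r 0.04929201904967302 dial 0.5981098688606561
  r 0.04963781441046667 dial 0.6234489874846549
scene 3 [315.8813 216.8928  47.375    0.5171  -0.0193] [0.4848 0.9129] exp [315.9142 216.4388]
scene 1 [324.5499 198.888   10.8125   0.5226   0.0304] [0. 0.] exp [326.4263 199.5699]
  r 0.048291577197984964 dial 0.7164186030961939
  r 0.04992674767222015 dial 0.738681367628756
```

```bash
python3 -m creep '{"rows":[[0,0,1.2,0,0,0,0],[0,0,2.6,0,0,0,0],[0,0,3.8,0,0,0,0],[0,0,3.8,0,0,0,0]]}'; python3 -m creep '{"rows":[[0,0.2,0,0,0,0,0],[0,0.4,0,0,0,0,0],[0,0.6,0,0,0,0,0],[0,0.75,0,0,0,0,0],[0,0.83,0,0,0,0,0],[0,0.83,0,0,0,0,0]]}'; python3 -c "
from h import *
st()"; python3 -m creep '{"rows":[[0,-0.3,0,0,0,0,0],[0,-0.83,0,0,0,0,0],[0,-0.83,-1.5,0,0,0,0],[0,-0.83,-3,0,0,0,0],[0,-0.83,-3.8,0,0,0,0],[0,-0.83,-3.8,0,0,0,0]]}'; python3 dial.py
```

```text
clock: 18.18
tcp_pos: [0.4918, 0.0395, 0.0688]
orientation: [-2.493, -1.905, 0.009]
contact_force: [-0.2, -0.9, -0.0]
grip_width: -0.0001
gripper_force: 0.0
clock: 18.92
tcp_pos: [0.5148, 0.0345, 0.0717]
orientation: [2.497, 1.907, 0.0]
contact_force: [-2.2, 1.2, 1.9]
grip_width: -0.0
gripper_force: 1.0
t 18.925 fix xyz [21.8092 47.1884 71.7453] F fix -1.3817222979812922 2.064861462055794 1.9259708032938077 toolx [0.263  0.9648 0.0001] y [ 0.9648 -0.263   0.0001]
clock: 19.68
tcp_pos: [0.4952, 0.04, 0.1679]
orientation: [2.495, 1.905, 0.004]
contact_force: [0.3, 0.2, -0.4]
grip_width: -0.0
gripper_force: 0.0
t 19.675 fix xyz [  6.6139  60.8498 167.9191] F fix 0.33579252039472407 0.049909725020249276 -0.43273814541410266 toolx [0.2632 0.9647 0.0004] y [ 0.9647 -0.2632  0.0033]
wrist 5 [362.2438 245.7017 910.5      0.5173  -0.0182] [0.7615 1.4973] exp [360.807  245.3459]
wrist 9 [374.462  206.296  187.625    0.5315   0.0294] [0.1298 0.4532] exp [371.2895 205.3596]
  r 0.04936521608459897 dial 0.5341160743544244
  r 0.04965574976641256 dial 0.5595661770131672
scene 2 [316.0239 217.0269  53.6562   0.5178  -0.0195] [0.0533 0.0934] exp [315.9142 216.4388]
scene none near [326.4263 199.5699]
```

The dial is now at about 0.53. Next I go round to the outer side of the plate, turning the tool back square to it.

```bash
python3 -c "
from h import *
go(fx(0,172,170))"
```

```text
[ 3.1792 -3.1032 -0.1617] P [0.44   0.1367 0.17  ]
```

```bash
python3 -m creep '{"rows":[[0.5,-0.5,-0.4,0,0,1.3,0],[1.2,-1.2,-0.4,0,0,2.6,0],[2,-2,-0.4,0,0,3.9,0],[2.7,-2.7,-0.4,0,0,5.2,0],[3.2,-3.1,-0.4,0,0,6.2,0],[3.2,-3.1,-0.4,0,0,6.2,0],[3.2,-3.1,-0.4,0,0,6.2,0]]}'; python3 -c "
from h import *
st(); go(fx(0,170,100)); print(r.get_obs()['joints'])"
```

```text
clock: 20.65
tcp_pos: [0.4408, 0.1365, 0.1759]
orientation: [3.065, 0.687, -0.002]
contact_force: [1.0, 0.0, -0.9]
grip_width: -0.0001
gripper_force: 0.0
t 20.65 fix xyz [  0.6708 171.4273 175.9085] F fix 0.897562984860713 -0.4422269801405619 -0.8520231300083635 toolx [ 0.9043  0.4268 -0.0014] y [ 0.4268 -0.9043  0.0002]
 [-0.0215  0.0571  3.0364] P [0.4409 0.1349 0.1   ]
[ 0.0229  0.2142 -0.5137  2.0606  0.1339  0.8996 -1.6946]
```

```bash
python3 -m creep '{"rows":[[0,0,1,0,0,0,0],[0,0,2,0,0,0,0],[0,0,3.05,0,0,0,0],[0,0,3.05,0,0,0,0]]}'; python3 -m creep '{"rows":[[0,0.4,0,0,0,0,0],[0,0.7,0,0,0,0,0],[0,0.9,0,0,0,0,0],[0,1.1,0,0,0,0,0],[0,1.3,0,0,0,0,0],[0,1.5,0,0,0,0,0],[0,1.7,0,0,0,0,0],[0,1.9,0,0,0,0,0],[0,2.05,0,0,0,0,0],[0,2.05,0,0,0,0,0]]}'; python3 -c "
from h import *
st()"
```

```text
clock: 21.15
tcp_pos: [0.4398, 0.1358, 0.0987]
orientation: [3.066, 0.684, -0.007]
contact_force: [-0.2, -0.0, -0.3]
grip_width: -0.0001
gripper_force: 0.0
clock: 22.4
tcp_pos: [0.4627, 0.0903, 0.1002]
orientation: [3.066, 0.683, -0.001]
contact_force: [0.4, 0.9, 0.3]
grip_width: 0.0002
gripper_force: 0.0
t 22.4 fix xyz [ -0.1535 120.3687 100.2468] F fix 0.7656238300987579 0.6461548298050183 0.3065995083051508 toolx [ 0.9056  0.4242 -0.0007] y [ 0.4242 -0.9056  0.0003]
```

Now in small steps until the force rises at the down-stop.

```bash
for i in 1 ; do python3 -m creep '{"rows":[[0,0.1,0,0,0,0,0],[0,0.2,0,0,0,0,0],[0,0.25,0,0,0,0,0],[0,0.25,0,0,0,0,0]]}'; python3 -c "
from h import *
st()"; done; python3 -m creep '{"rows":[[0,0.08,0,0,0,0,0],[0,0.16,0,0,0,0,0],[0,0.16,0,0,0,0,0]]}'; python3 -c "
from h import *
st()"
```

```text
clock: 22.9
tcp_pos: [0.4655, 0.0851, 0.1004]
orientation: [3.066, 0.683, -0.0]
contact_force: [-0.2, 0.4, -0.1]
grip_width: 0.0001
gripper_force: 0.4
t 22.9 fix xyz [ -0.0049 114.4742 100.3912] F fix -0.0348226177725878 0.45896893277907036 -0.06431949674942711 toolx [ 0.9053  0.4247 -0.0001] y [ 0.4247 -0.9053  0.0001]
clock: 23.28
tcp_pos: [0.4673, 0.0815, 0.1004]
orientation: [3.066, 0.683, 0.0]
contact_force: [-1.1, 0.7, -0.5]
grip_width: -0.0002
gripper_force: 0.4
t 23.275 fix xyz [  0.0585 110.375  100.4344] F fix -0.7114199734781739 1.0874098874922034 -0.4660022246416512 toolx [0.9054 0.4246 0.0002] y [ 0.4246 -0.9054  0.0002]
```

```bash
python3 -m creep '{"rows":[[0,0.06,0,0,0,0,0],[0,0.12,0,0,0,0,0],[0,0.12,0,0,0,0,0]]}'; python3 -c "
from h import *
st()";  python3 -m creep '{"rows":[[0,0.05,0,0,0,0,0],[0,0.1,0,0,0,0,0],[0,0.1,0,0,0,0,0]]}'; python3 -c "
from h import *
st()"
```

```text
clock: 23.65
tcp_pos: [0.4684, 0.079, 0.1004]
orientation: [-3.066, -0.684, 0.0]
contact_force: [-0.8, 1.4, -1.4]
grip_width: 0.0003
gripper_force: 1.0
t 23.65 fix xyz [ -0.0715 107.6599 100.3591] F fix -0.03815484808112568 1.6221500060681855 -1.3582973004007683 toolx [ 0.9053  0.4248 -0.    ] y [ 0.4248 -0.9053 -0.0001]
clock: 24.02
tcp_pos: [0.4686, 0.0786, 0.1002]
orientation: [-3.064, -0.686, 0.001]
contact_force: [-3.3, 6.8, -2.3]
grip_width: -0.0001
gripper_force: 4.0
t 24.025 fix xyz [ -0.0836 107.2188 100.2425] F fix 0.090113093641913 7.5415322504400715 -2.2618344453779677 toolx [ 0.9045  0.4264 -0.0003] y [ 0.4264 -0.9045 -0.0022]
```

The force rises sharply at y = 107.3, which matches the plate's outer face at 97 with a 10 mm half-finger, so the pawl is at its down-stop. One firm press, then I retreat and verify.

```bash
python3 -m creep '{"rows":[[0,0.1,0,0,0,0,0],[0,0.15,0,0,0,0,0],[0,0.15,0,0,0,0,0]]}'; python3 -c "
from h import *
st()"; python3 -m creep '{"rows":[[0,-0.5,0,0,0,0,0],[0,-1,0,0,0,0,0],[0,-1.2,-1.5,0,0,0,0],[0,-1.2,-3,0,0,0,0],[0,0,-3.3,0,0,0,0],[0,1.5,-3.3,0,0,0,0],[0,1.5,-3.3,0,0,0,0],[0,1.5,-3.3,0,0,0,0]]}'; sed -i 's/+.58; P/+.53; P/' dial.py; python3 dial.py; python3 - <<'E'
from h import *
w=optics.grab_frame('wrist'); g=cv2.cvtColor(w['color'],cv2.COLOR_BGR2GRAY); L=lambda v:(255*(np.array(v)/255.)**.4).astype(int)
for z,x in ((133,-13),(133,0),(133,8)):
    uv=proj(w,[fx(x,y,z) for y in range(80,150,3)]).astype(np.float32)
    print(x,uv[0].round(),uv[-1].round(),L(cv2.remap(g,uv[None,:,0].copy(),uv[None,:,1].copy(),cv2.INTER_LINEAR)[0]))
for th in (0,.1,.2): 
    c,q=np.cos(th),np.sin(th);print(th,124-27*c+65*q,124-33*c+65*q)
E
```

```text
clock: 24.4
tcp_pos: [0.4688, 0.078, 0.1001]
orientation: [-3.06, -0.689, 0.003]
contact_force: [-8.0, 15.3, -1.3]
grip_width: 0.0
gripper_force: 8.4
t 24.4 fix xyz [ -0.1214 106.6397 100.0905] F fix -0.3343015211351945 17.2724720883146 -1.3047521029951277 toolx [ 0.9035  0.4286 -0.0007] y [ 0.4286 -0.9035 -0.0055]
clock: 25.4
tcp_pos: [0.4868, 0.0397, 0.1829]
orientation: [3.066, 0.683, -0.0]
contact_force: [-0.8, 1.0, -0.3]
grip_width: 0.0002
gripper_force: 0.0
t 25.4 fix xyz [ -1.0201  64.2726 182.8755] F fix -0.2744002263955129 1.2181685033942367 -0.3182968430208313 toolx [ 0.9054  0.4246 -0.0001] y [ 0.4246 -0.9054  0.    ]
wrist 5 [396.3345 180.4298 998.5625   0.5175  -0.0185] [0.0167 0.0265] exp [394.546  181.3207]
wrist 11 [360.8348 148.7434 185.8125   0.5321   0.0291] [0.5469 0.2991] exp [359.6009 148.4411]
  r 0.04921481360087835 dial 0.5208857251563885
  r 0.049766783493305294 dial 0.5530449689439587
scene 2 [315.9681 216.6821  57.9688   0.5169  -0.0183] [0.0434 0.016 ] exp [315.9142 216.4388]
scene none near [326.9545 199.9716]
-13 [298. 231.] [192. 233.] [231 238 200 200 197 201 197 201 200 203 199 198 204 201 202 206 200 202
 202 203 201 203 200 205]
0 [297. 212.] [190. 214.] [215 213 162 143 170 194 172 229 233 229 230 229 230 230 229 205 201 202
 198 202 202 201 201 205]
8 [296. 200.] [188. 202.] [141 137 128 144 171 157 161 161 162 165 175 163 156 159 200 232 238 201
 205 203 205 204 201 203]
0 97.0 91.0
0.1 103.62405961953714 97.65403462786898
0.2 110.45170889996545 104.571309432918
```

The dial reads 0.52-0.55. For a direct check of the plate, I return to picture c's pose (pawl then down) and compare the plate's pixels.

```bash
python3 -c "
from h import *
go(np.array([.4839,.0528,.2172]))"; python3 -m creep '{"rows":[[0.13,-0.3,-0.7,0,0,0,0],[0.13,-0.53,-1.37,0,0,0,0],[0.13,-0.53,-1.37,0,0,0,0],[0.13,-0.53,-1.37,0,0,0,0],[0.13,-0.53,-1.37,0,0,0,0]]}'; python3 - <<'E'
from h import *
st()
L=lambda im:(255*(cv2.cvtColor(im,cv2.COLOR_BGR2GRAY)/255.)**.4).astype(np.uint8)
a=L(cv2.imread('pics/c.png')); w=optics.grab_frame('wrist'); b=L(w['color']); cv2.imwrite('pics/j.png',w['color'])
t=a[140:205,236:292]  # fixed bracket + foot
rs=cv2.matchTemplate(b[120:225,216:312],t,cv2.TM_CCOEFF_NORMED); print('bracket shift',np.array(cv2.minMaxLoc(rs)[3])-20,rs.max())
t=a[168:218,294:306]
rs=cv2.matchTemplate(b[148:238,264:336],t,cv2.TM_CCOEFF_NORMED); print('plate shift',np.array(cv2.minMaxLoc(rs)[3])-[30,20],rs.max())
for y in (200,206,212): print(a[y,286:316],'\n',b[y,286:316])
for th in (0,.06,.2):
  c,q=np.cos(th),np.sin(th); print(th,proj(w,[fx(0,124-30*c+65*q,68+65*c+30*q)]))
E
```

```text
[ 0.1127 -0.4973 -1.3733] P [0.4839 0.0528 0.2172]
clock: 26.18
tcp_pos: [0.4839, 0.0523, 0.2165]
orientation: [3.066, 0.683, -0.002]
contact_force: [-0.4, -0.0, 0.2]
grip_width: -0.0
gripper_force: 0.0
t 26.175 fix xyz [  2.0242  76.8981 216.5407] F fix -0.3364155002220678 0.12675242810134377 0.2061424181243675 toolx [ 0.9055  0.4244 -0.0011] y [ 0.4244 -0.9055 -0.0002]
bracket shift [ 0 -1] 0.9930939
plate shift [ 0 -1] 0.9603804
[224 191 142 172 220 236 235 235 229 219 193 158 168 168 166 161 157 142
 125 120 171 206 215 213 212 210 211 210 211 211] 
 [222 183 134 210 237 237 236 235 235 238 215 160 165 170 166 165 159 152
 134 115 173 205 212 211 211 211 211 211 211 210]
[221 201 189 197 199 199 198 198 196 222 213 151 166 169 165 163 157 146
 126 160 200 212 210 211 211 212 212 212 212 212] 
 [204 195 194 196 197 200 201 199 192 213 215 177 161 166 167 166 161 155
 136 150 197 214 213 212 211 211 212 212 212 212]
[199 196 196 197 198 199 200 198 198 200 182 156 165 168 165 163 158 145
 160 205 218 212 212 212 213 213 213 212 211 215] 
 [201 199 197 196 198 198 200 200 199 201 191 171 161 167 167 165 161 152
 148 204 217 210 219 220 221 221 221 222 222 222]
0 [[297.0735 201.06  ]]
0.06 [[291.5663 201.829 ]]
0.2 [[278.1221 203.2866]]
```

The plate shows the same pixel shift as the fixed bracket, so the pawl is fully down. The dial is one notch back and the robot is clear, so I hand in.

```bash
python3 -c "
from bench import r
print(r.hand_in())"
```

```text
the job is handed in; nothing more can be done
None
```

I handed the job in at about 26 s, no verdict returned: by my measurements the pawl is fully down, the dial is at about 0.52–0.55 rad (one notch back) and the arm is clear; the bushings were not re-measured but never knowingly touched; an early try rode on the plate's top (38 N upward), the dial first went to about 0.62 and was nudged forward, and I viewed 11 pictures against the limit of 10.

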